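# Clamp the tin in the bench tin holder

### The arm

A 6-joint arm with a two-finger parallel gripper is mounted at the origin on a cart in front of the work surface, level with it; the furniture and walls round the work are solid. World frame = base frame: x ahead of the robot, y to its left, z up, the work surface at z = 0. Lengths are in m, angles in rad, forces in N, time in s.
With the tool pointing down it reaches from about 0.35 to 0.975 m from the base axis. Payload 7.1 kg.
Tool frame: the origin (TCP) lies on the centre line of the jaws, within the pads' length; the fingertips stand 19 mm ahead of it and the grasp point (between the pads) is the TCP; z points along the fingers, y is the line along which they close (so a half turn about z gives the same grasp; the last joint's range is limited). The gripper opens to 88 mm and grips with 3 to 60 N. Pads are 20 mm wide; open, the fingers measure 115 mm over their backs; the gripper's body (75 mm by 178 mm) begins 61 mm behind the grasp point.
Start: joints at [-1.264, 0.423, 1.63, -0, 1.089, -0.019], TCP at [0.2, -0.592, 0.242] pointing down, gripper open.
Joint ranges: [-3, 3], [-0.9, 2.11], [0.09, 2.58], [-1.31, 4.45], [0.11, 2.69], [-2.54, 2.54]. Speed limits (rad/s): [2.39, 2.39, 3.01, 3.14, 3.14, 3.14].

### API

Orientations are given as a rotation vector (axis times angle).
In Python, from workcell import r, camera, order gives the robot as it stands.
- The arm moves only by the tool arm_command, never from a script. Its argument "series" is a list of rows, each a list of 7 numbers: the shift along the world's x, y, z scaled (see below), then the turn, a rotation vector about the world's x, y, z scaled (see below), then the gripper command: -1 is shut, 1 is fully open, values between are in proportion. In form: [[dx, dy, dz, wx, wy, wz, jaw], ...]. A call has 1 to 12 rows; each row is the pose to reach, as a shift and turn from the pose commanded when the call began, turning the shorter way round; what a row does not reach only later rows make up. The controller multiplies each number of a shift by 150 mm and each number of a turn by pi rad. A row lasts 1/12 s, in which the tool goes at most 41.7 mm and 7.16 degrees, less where a joint would pass 70% of its speed; a pose out of reach is approached as far as the arm can. A call with a number of a shift or a turn outside -1 to 1 is refused whole. A call with a gripper value outside its range is refused whole. The fingers move at their own pace and stop on an object; the grip force is fixed at half the most. Time passes only in rows, so rows that repeat a pose let the fingers close. It gives the time, the measured TCP pose, the force, the opening and the grip force at its end, in the units of the state.
- r.read_state(): the state, without advancing time (a new reading comes with each control period).
- camera(name): name is "scene" or "top" or "wrist"; returns a dict with "pixels" (400x640x3 uint8, red, green, blue), "range_z" (400x640 float32, m along the optical axis (not along the pixel's ray), 0 where there is no reading), "intrinsics" (3x3 intrinsics, pixels), "eye" and "rotation" of the camera in the world; the wrist camera has in their place "mount" (4x4, takes a point from camera to tool coordinates, whose origin is the TCP and whose axes are the flange's). Camera axes: x right, y down, z forward; pixel columns grow to the right and rows downward; lengths in m; the calibration is good to about 2 mm. A picture is of the moment at which its call begins: read the wrist's pose just before it.
- order.close_job(): hands the job in; it is judged then, once.
The state is a dict: "clock": time; "joint_positions": joint angles; "qvel": joint speeds; "joint_efforts": joint torques, N m; "tool_pos": TCP position; "tool_rot": TCP orientation; "ft_force": force on the tool from outside, world axes, zero at the start; "wrist_torque": the same for the moment, N m; "grip_width": finger opening in m; "grasp_force": force on a finger pad.
Only numpy, scipy, OpenCV 4.12 (cv2) and the standard library are available. Lean on these libraries where they do the work, as an engineer would, in place of code of your own. Each camera call takes 0.05 s, during which the arm holds its last target. There are 200 camera calls.

### The job

Fix the flat round tin in the bench tin holder, ready for opening: push it along the worktop into the steel holder until it is fully home against the back stop, then push the red lever over so the clamp snaps shut and its rubber foot presses on the tin's top. The tin is only to be pushed, never lifted or tipped, and the other things on the worktop are to be left where they are.

Things in the scene. Friction and masses are not known exactly. Their poses are not given: they have to be found in the camera images.
- tin: Loose flat closed fish tin with steel lid and rims and a blue band with a yellow stripe, 84 mm across, 48 mm high, 0.17 to 0.35 kg, lying flat; origin at the centre of its underside, z up. It starts outside the holder on the holder's +y side: 100 to 145 mm from home along y and up to 25 mm off the holder's middle line in x
- holder: Steel tin holder fixed to the worktop. Origin on the worktop under the centre of the tin when fully home, z up. The tin slides in along the holder's -y between two side cheeks 22 mm high, inner faces at x = +-51 mm, flaring to +-62 mm at y = +23 mm. Behind the back stop stands a toggle clamp: two dark upright plates, together 30 mm wide, 71 mm high, from y = -54 to -91 mm
- stop (a point): Middle of the top edge of the back stop's face (steel plate 114 mm wide, 34 mm high, 8 mm thick), 42.5 mm along the holder's -y from its origin; the tin's side meets this face when it is fully home
- clamp (a joint): Lever angle (rad) about a level axis along the holder's x. 0 (start) = open: the lever leans 0.6 rad from vertical away from the tin (holder -y), the hold-down arm is up. Grows as the lever is pushed towards the tin; 0.6 = upright. A spring drives it away from upright to either side (about 2.5 N at the tip starts it), so past upright it snaps over. 1.10 to 1.16 = shut, rubber foot on the tin
- lever_tip (a point): Upper end of the lever's core line, 98 mm from the pivot. The lever is a straight rod with a red round sleeve 22 mm thick from 39 to 109 mm from the pivot
- clamp_pivot (a point): Centre of the lever's pivot, 72.5 mm along the holder's -y from the holder's origin and 61 mm above the worktop, fixed to the holder, with the holder's axes
- tomato: Loose red tomato, 56 x 58 x 62 mm, origin at its underside; leave alone.
- egg_box: Loose closed cardboard egg box, 106 x 156 x 72 mm, origin at its underside; leave alone.
- lemon: Loose yellow lemon, 71 x 53 x 51 mm, at the back; leave alone.
- garlic: Loose garlic bulb, 53 mm, at the back; leave alone.
- onion: Loose brown onion, 82 x 83 x 94 mm, at the back; leave alone.
- butter: Loose block of butter, 50 x 75 x 26 mm, at the right; leave alone.
- peeler: Loose peeler with a white handle, 170 x 25 x 18 mm, lying at the right; leave alone.
There are look-alikes about, which are no part of the job. There is more than one size of the tin; the one meant has the size given above.

How it is judged:
By the outcome, as a careful person would: the job done as asked, in the order asked, and still so for the second after the job is handed in, with the robot touching nothing.
It also fails if it takes over 51 s, if anything falls off the work surface, if the arm or the gripper's body presses on something with over 40 N, if the wrist force passes 120 N, or if a joint passes its speed limit or range.

## Working session

There is one attempt and no reset: what is moved stays moved. The work goes in short steps, Python scripts to look and compute and a tool call to move; the robot and the scene stay as the last step left them, time stands still between calls to the robot, and variables do not carry over. Pictures are saved under pics/ and viewed, at most 10 in all, crops included, and the job is handed in when it is done.

Besides the shell and the picture viewer there is one more tool, called as name([rows], argument=value, ...), one row to a line, values as JSON. arm_command: Moves the arm, as the interface text tells. Shifts and turns lie within -1 to 1; 1 stands for 150 mm of shift or pi rad of turn. Its arguments: {"type":"object","properties":{"series":{"type":"array"}},"required":["series"]}

```bash
mkdir -p pics; cat > h.py <<'E'
import numpy as np, cv2
from workcell import r, camera, order
def cloud(c):
    K=c["intrinsics"]; z=c["range_z"]; v,u=np.mgrid[:400,:640]
    p=np.stack([(u-K[0,2])/K[0,0]*z,(v-K[1,2])/K[1,1]*z,z],-1)
    return p@np.array(c["rotation"]).T+np.array(c["eye"])
E
python3 - <<'E'
from h import *
s=r.read_state(); print(s["clock"],s["tool_pos"],s["tool_rot"],s["ft_force"])
for n in ("top","scene"):
    c=camera(n); cv2.imwrite(f"pics/{n}0.png",c["pixels"][...,::-1]); np.savez(f"{n}0.npz",**{k:np.array(v) for k,v in c.items()})
    print(n,c["eye"],c["rotation"])
E
```

```text
0.0 [ 0.19989297 -0.59161517  0.24091127] [-3.09851366e+00 -5.09205658e-01  3.49447961e-04] [-0.26801538 -0.10273588  0.26159065]
top [ 0.05239615 -0.27465189  1.47677232] [-2.24991947  1.65002848 -0.34422783]
scene [-0.32387941  0.57800613  1.02465719] [-1.17883572  2.22705783 -1.08619442]
```

View pics/top0.png

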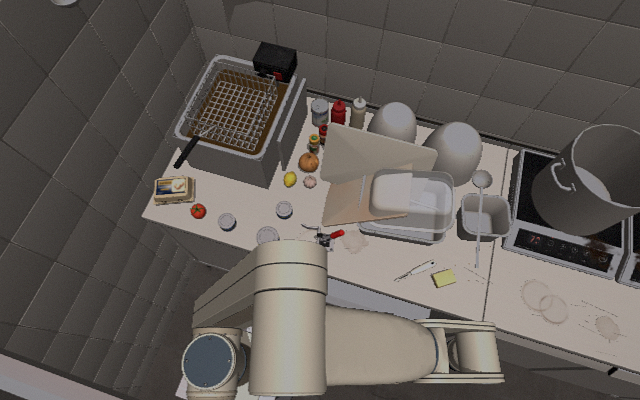

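View pics/scene0.png

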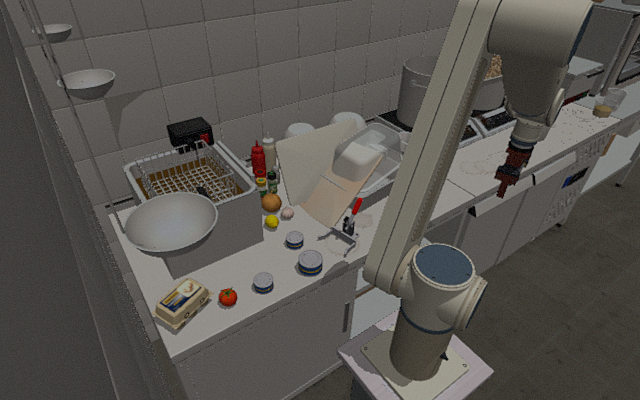

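The top view shows three tins, at about (227,221), (284,209) and (267,236), and the holder with its red lever at (325,238). In the scene view the tins are at (263,283), (294,240) and (310,262), and the lever is at (356,207). I'll crop and measure these.

```bash
sed -i 's/np.array(c\["rotation"\]).T/cv2.Rodrigues(np.array(c["rotation"]).astype(float))[0].T/' h.py
python3 - <<'E'
from h import *
ims=[]
for n,(x0,y0,x1,y1) in {"top":(210,190,370,265),"scene":(235,180,395,305)}.items():
    c=np.load(n+"0.npz"); P=cloud(c); px=c["pixels"]
    ims.append(cv2.resize(px[y0:y1,x0:x1],None,fx=5,fy=4 if 0 else 5,interpolation=cv2.INTER_CUBIC)[:,:,::-1][:600])
    cv2.imwrite(f"pics/{n}c.png",ims[-1][:600])
    # flat tops at 0.04..0.056
    roi=np.zeros((400,640),bool); roi[y0:y1,x0:x1]=1
    z=P[...,2]
    for lo,hi in((.02,.04),(.04,.056),(.056,.2)):
        m=(roi&(z>lo)&(z<hi)).astype(np.uint8)
        k,l,st,ce=cv2.connectedComponentsWithStats(m)
        for i in range(1,k):
            if st[i,4]>15:
                q=P[l==i]; print(n,lo,ce[i].round(),st[i,4],"min",q.min(0).round(3),"max",q.max(0).round(3),"med",np.median(q,0).round(3))
    f=px.astype(int); red=roi&(f[...,0]>120)&(f[...,1]<60)&(f[...,2]<60)
    q=P[red]; print("red",n,len(q),q[q[:,2].argsort()][::max(1,len(q)//8)].round(3).tolist())
    print("table z",np.median(z[roi]).round(4))
E
```

```text
top 0.02 [332. 208.] 240 min [ 0.558 -0.176  0.02 ] max [ 0.715 -0.134  0.04 ] med [ 0.629 -0.154  0.03 ]
top 0.02 [284. 209.] 210 min [ 0.542 -0.007  0.02 ] max [0.606 0.055 0.04 ] med [0.573 0.023 0.035]
top 0.02 [226. 221.] 217 min [0.429 0.184 0.02 ] max [0.493 0.249 0.04 ] med [0.46  0.215 0.034]
top 0.02 [319. 229.] 18 min [ 0.523 -0.134  0.02 ] max [ 0.547 -0.119  0.04 ] med [ 0.537 -0.13   0.034]
top 0.02 [364. 232.] 18 min [ 0.572 -0.315  0.02 ] max [ 0.58  -0.278  0.039] med [ 0.574 -0.295  0.03 ]
top 0.02 [318. 240.] 16 min [ 0.481 -0.143  0.021] max [ 0.504 -0.134  0.038] med [ 0.496 -0.139  0.034]
top 0.02 [325. 244.] 16 min [ 0.481 -0.184  0.022] max [ 0.49  -0.151  0.04 ] med [ 0.484 -0.171  0.032]
top 0.04 [339. 207.] 196 min [ 0.564 -0.193  0.04 ] max [ 0.715 -0.163  0.056] med [ 0.639 -0.179  0.048]
top 0.04 [267. 235.] 297 min [0.409 0.003 0.04 ] max [0.486 0.084 0.054] med [0.452 0.049 0.046]
top 0.056 [356. 208.] 963 min [ 0.555 -0.312  0.056] max [ 0.714 -0.181  0.143] med [ 0.63  -0.241  0.093]
top 0.056 [330. 235.] 175 min [ 0.481 -0.229  0.057] max [ 0.52  -0
[... 2565 characters left out ...]
93  0.023 0.111] med [0.855 0.006 0.088]
scene 0.056 [271. 182.] 52 min [ 0.864 -0.077  0.057] max [ 0.894 -0.038  0.083] med [ 0.874 -0.049  0.07 ]
scene 0.056 [338. 192.] 2069 min [ 0.476 -0.475  0.056] max [ 0.792 -0.057  0.154] med [ 0.625 -0.216  0.089]
scene 0.056 [270. 199.] 159 min [ 0.755 -0.033  0.056] max [0.816 0.037 0.094] med [0.781 0.007 0.066]
scene 0.056 [248. 222.] 886 min [0.634 0.119 0.056] max [0.646 0.229 0.2  ] med [0.64  0.172 0.128]
red scene 67 [[0.454, 0.322, 0.034], [0.501, -0.186, 0.114], [0.499, -0.189, 0.119], [0.501, -0.19, 0.126], [0.5, -0.203, 0.13], [0.498, -0.21, 0.138], [0.501, -0.207, 0.142], [0.502, -0.212, 0.149], [0.506, -0.205, 0.153]]
table z 0.0046
```

View pics/scenec.png

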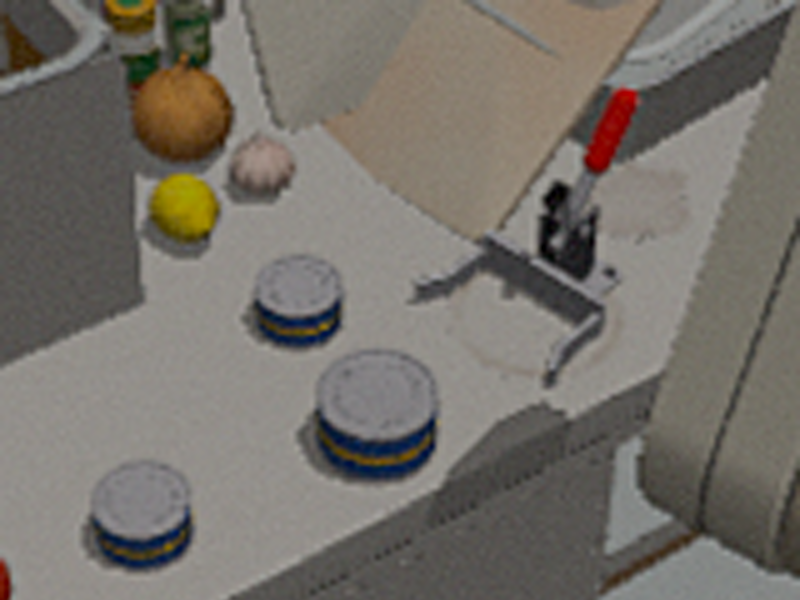

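View pics/topc.png

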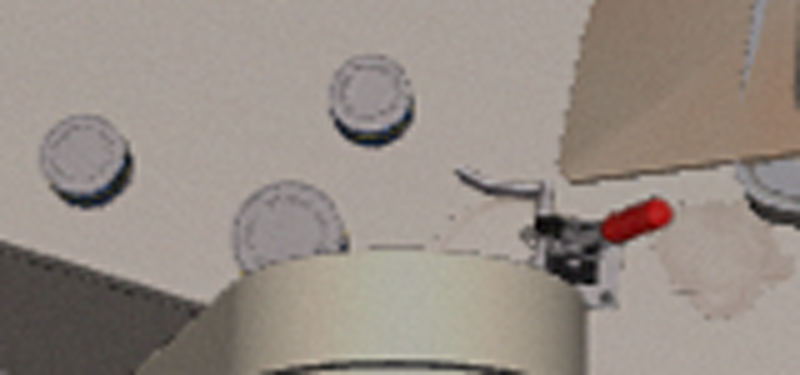

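The tin meant is the large one: scene (310,262), top (267,236), at about (0.443, 0.048). The holder opens towards it, and the two smaller tins are decoys. Next I'll fit the holder pose and check clearances around the lever.

```bash
python3 - <<'E'
from h import *
C=np.load("scene0.npz"); P=cloud(C).reshape(-1,3); T=cloud(np.load("top0.npz")).reshape(-1,3)
def box(P,lo,hi): return P[np.all((P>lo)&(P<hi),1)]
q=box(P,[.42,-.19,.012],[.56,-.04,.04]); q=q[q[:,2]<.032]
print("holder pts",len(q)); print(q[np.argsort(q[:,1])][::4].round(3).tolist())
t=box(P,[.38,-.01,.043],[.50,.11,.054]); print("tin circle scene",np.array(cv2.minEnclosingCircle(t[:,:2].astype(np.float32))[0]).round(4),cv2.minEnclosingCircle(t[:,:2].astype(np.float32))[1])
st=box(P,[.42,-.16,.026],[.56,-.1,.038])
print("stop",cv2.fitLine(st[:,:2].astype(np.float32),cv2.DIST_HUBER,0,.01,.01).ravel(),st.min(0),st.max(0))
for n,A in(("s",P),("t",T)):
    for lo in(.1,.15,.19,.22,.26):
        b=box(A,[.40,-.36,lo],[.66,.15,lo+.05]); 
        if len(b): print(n,lo,len(b),b.min(0).round(3),b.max(0).round(3), "xmin for y<-.1..", np.percentile(b[:,0],[2,50]).round(3))
k=box(P,[.47,-.24,.09],[.53,-.17,.16]); print("lever mean",k.mean(0), k.max(0))
E
```

```text
holder pts 225
[[0.477, -0.187, 0.012], [0.487, -0.175, 0.021], [0.483, -0.171, 0.021], [0.481, -0.166, 0.016], [0.559, -0.159, 0.027], [0.508, -0.157, 0.025], [0.508, -0.152, 0.027], [0.506, -0.151, 0.024], [0.438, -0.15, 0.012], [0.558, -0.148, 0.023], [0.433, -0.145, 0.024], [0.558, -0.144, 0.015], [0.436, -0.142, 0.023], [0.453, -0.142, 0.03], [0.439, -0.14, 0.026], [0.461, -0.14, 0.015], [0.456, -0.139, 0.029], [0.448, -0.139, 0.015], [0.453, -0.138, 0.017], [0.481, -0.136, 0.021], [0.469, -0.136, 0.03], [0.457, -0.136, 0.025], [0.496, -0.134, 0.015], [0.466, -0.134, 0.023], [0.472, -0.134, 0.029], [0.475, -0.133, 0.012], [0.493, -0.132, 0.024], [0.481, -0.131, 0.029], [0.496, -0.13, 0.012], [0.491, -0.13, 0.031], [0.502, -0.129, 0.029], [0.434, -0.127, 0.023], [0.512, -0.127, 0.032], [0.523, -0.126, 0.024], [0.514, -0.125, 0.021], [0.508, -0.125, 0.026], [0.521, -0.124, 0.032], [0.531, -0.123, 0.014], [0.548, -0.122, 0.028], [0.521, -0.121, 0.013], [0.54, -0.12, 0.02], [0.543, -0.118, 0.013], [0.541, -0.116, 0.021], [0.541, -0.112, 0.022], [0.539, -0.11, 0.02], [0.425, -0.106, 
[... 504 characters left out ...]
 xmin for y<-.1.. [0.493 0.602]
s 0.15 388 [ 0.497 -0.36   0.15 ] [0.659 0.15  0.2  ] xmin for y<-.1.. [0.568 0.618]
s 0.19 480 [ 0.599 -0.36   0.19 ] [0.66  0.15  0.239] xmin for y<-.1.. [0.602 0.634]
s 0.22 284 [ 0.602 -0.359  0.22 ] [0.66  0.15  0.252] xmin for y<-.1.. [0.608 0.639]
t 0.1 552 [ 0.487 -0.36   0.1  ] [0.66 0.15 0.15] xmin for y<-.1.. [0.495 0.601]
t 0.15 251 [ 0.503 -0.36   0.15 ] [0.66 0.15 0.2 ] xmin for y<-.1.. [0.511 0.607]
t 0.19 512 [ 0.6  -0.36  0.19] [0.66 0.15 0.24] xmin for y<-.1.. [0.604 0.633]
t 0.22 388 [ 0.605 -0.359  0.22 ] [0.66  0.15  0.255] xmin for y<-.1.. [0.608 0.64 ]
lever mean [ 0.50163369 -0.19529026  0.12549495] [ 0.51777975 -0.17305139  0.15413077]
```

The holder's origin is near (0.480, -0.092) with a yaw of about 12°. The tin is at (0.444, 0.048), which is 144 mm from home and 6 mm off the middle line. I'll move behind the tin with the jaws half open as a two-point pusher.

arm_command([
  [0.306, 0.944, 0, 0, 0, 0.0926, 0],
  [0.306, 0.944, 0, 0, 0, 0.0926, 0],
  [0.306, 0.944, 0, 0, 0, 0.0926, 0],
  [0.306, 0.944, 0, 0, 0, 0.0926, 0],
  [0.306, 0.944, 0, 0, 0, 0.0926, 0],
])

```text
clock: 0.52
tool_pos: [0.2463, -0.4458, 0.2411]
tool_rot: [-2.989, -0.956, -0.0]
ft_force: [-0.5, 0.1, 1.4]
grip_width: 0.0578
grasp_force: 0.0
```

arm_command([
  [0.306, 0.944, 0, 0, 0, 0.0926, 0],
  [0.306, 0.944, 0, 0, 0, 0.0926, 0],
  [0.306, 0.944, 0, 0, 0, 0.0926, 0],
  [0.306, 0.944, 0, 0, 0, 0.0926, 0],
  [0.306, 0.944, 0, 0, 0, 0.0926, 0],
])

```text
clock: 0.93
tool_pos: [0.292, -0.3056, 0.2414]
tool_rot: [-2.82, -1.38, -0.0]
ft_force: [-0.4, 0.5, 0.6]
grip_width: 0.0442
grasp_force: 0.0
```

arm_command([
  [0.306, 0.944, 0, 0, 0, 0.0926, 0],
  [0.306, 0.944, 0, 0, 0, 0.0926, 0],
  [0.306, 0.944, 0, 0, 0, 0.0926, 0],
  [0.306, 0.944, 0, 0, 0, 0.0926, 0],
  [0.306, 0.944, 0, 0, 0, 0.0926, 0],
])

```text
clock: 1.35
tool_pos: [0.3387, -0.1652, 0.2417]
tool_rot: [-2.591, -1.776, -0.001]
ft_force: [0.4, -0.4, -0.5]
grip_width: 0.0437
grasp_force: 0.0
```

arm_command([
  [0.306, 0.944, 0, 0, 0, 0.0926, 0],
  [0.306, 0.944, 0, 0, 0, 0.0926, 0],
  [0.306, 0.944, 0, 0, 0, 0.0926, 0],
  [0.306, 0.944, 0, 0, 0, 0.0926, 0],
  [0.306, 0.944, 0, 0, 0, 0.0926, 0],
])

```text
clock: 1.77
tool_pos: [0.3858, -0.0239, 0.242]
tool_rot: [2.306, 2.132, 0.002]
ft_force: [0.2, -0.5, 0.2]
grip_width: 0.0436
grasp_force: 0.0
```

arm_command([
  [0.306, 0.944, 0, 0, 0, 0.0926, 0],
  [0.306, 0.944, 0, 0, 0, 0.0926, 0],
  [0.306, 0.944, 0, 0, 0, 0.0926, 0],
  [0.306, 0.944, 0, 0, 0, 0.0926, 0],
  [0.306, 0.944, 0, 0, 0, 0.0926, 0],
  [0.306, 0.944, 0, 0, 0, 0.0926, 0],
])

```text
clock: 2.27
tool_pos: [0.4305, 0.1155, 0.2414]
tool_rot: [1.975, 2.443, -0.001]
ft_force: [-0.4, 0.7, 0.4]
grip_width: 0.044
grasp_force: 0.0
```

```bash
cat >> h.py <<'E'
def wcloud():
    s=r.read_state(); c=camera("wrist"); M=np.array(c["mount"]); K=c["intrinsics"]; z=c["range_z"]; v,u=np.mgrid[:400,:640]
    p=np.stack([(u-K[0,2])/K[0,0]*z,(v-K[1,2])/K[1,1]*z,z],-1)@M[:3,:3].T+M[:3,3]
    R=cv2.Rodrigues(np.array(s["tool_rot"],float))[0]
    P=p@R.T+np.array(s["tool_pos"]); P[z==0]=np.nan
    return c["pixels"],P
def box(P,lo,hi): P=P.reshape(-1,3); return P[np.all((P>lo)&(P<hi),1)]
E
python3 - <<'E'
from h import *
px,P=wcloud(); cv2.imwrite("pics/w1.png",px[...,::-1])
t=box(P,[.38,-.03,.043],[.50,.11,.054]).astype(np.float32); print(len(t),cv2.minEnclosingCircle(t[:,:2]) if len(t) else 0)
st=box(P,[.42,-.17,.026],[.56,-.1,.038]).astype(np.float32)
print(len(st), cv2.fitLine(st[:,:2],cv2.DIST_HUBER,0,.01,.01).ravel() if len(st) else 0)
E
```

```text
Traceback (most recent call last):
cv2.error: OpenCV(4.12.0) /io/opencv/modules/imgproc/src/shapedescr.cpp:201: error: (-215:Assertion failed) count >= 0 && (depth == CV_32F || depth == CV_32S) in function 'minEnclosingCircle'
```

View pics/w1.png

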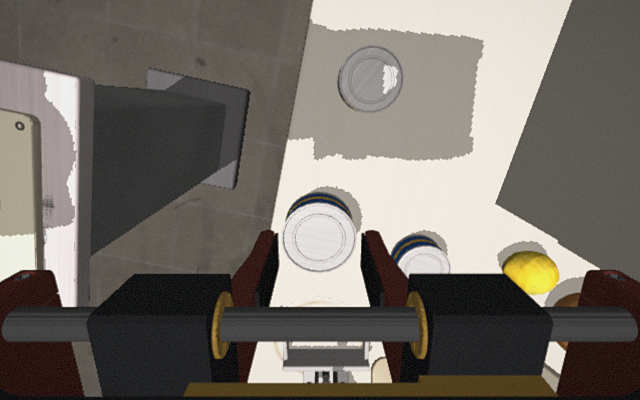

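The wrist view shows the tin at (320,238), centred between the fingers at x≈260 and 380, with the holder below at (325,350). I'll fix the array layout error and get the numbers.

```bash
python3 - <<'E'
from h import *
px,P=wcloud()
A=lambda x: np.ascontiguousarray(x[:,:2],dtype=np.float32)
t=box(P,[.36,-.03,.040],[.52,.11,.056]); print(len(t),t.mean(0),cv2.minEnclosingCircle(A(t)))
st=box(P,[.42,-.17,.026],[.56,-.1,.038])
print(len(st),st.min(0),st.max(0), cv2.fitLine(A(st),cv2.DIST_HUBER,0,.01,.01).ravel() if len(st) else 0)
E
```

```text
4255 [0.44486778 0.0487578  0.04652555] ((0.44501349329948425, 0.04718383029103279), 0.042502667754888535)
860 [ 0.43815621 -0.15788521  0.02601543] [ 0.55975403 -0.11825048  0.03789632] [ 0.97933584  0.20224065  0.49559528 -0.13132657]
```

arm_command([
  [0, 0, -0.95, 0, 0, 0, 0],
  [0, 0, -0.95, 0, 0, 0, 0],
  [0, 0, -0.95, 0, 0, 0, 0],
  [0, 0, -0.95, 0, 0, 0, 0],
  [0, 0, -0.95, 0, 0, 0, 0],
])

```text
clock: 2.78
tool_pos: [0.4267, 0.1135, 0.0958]
tool_rot: [-1.977, -2.436, 0.01]
ft_force: [-1.5, 0.1, -0.0]
grip_width: 0.044
grasp_force: 0.0
```

arm_command([
  [0, 0, -0.15, 0, 0, 0, 0],
  [0, 0, -0.3, 0, 0, 0, 0],
  [0, 0, -0.44, 0, 0, 0, 0],
  [0, 0, -0.44, 0, 0, 0, 0],
])

```text
clock: 3.12
tool_pos: [0.4288, 0.1145, 0.032]
tool_rot: [-1.978, -2.439, 0.004]
ft_force: [-1.4, -0.5, 0.5]
grip_width: 0.0441
grasp_force: 0.0
```

arm_command([
  [0.016, -0.065, 0, 0, 0, 0, 0],
  [0.032, -0.13, 0, 0, 0, 0, 0],
  [0.048, -0.195, 0, 0, 0, 0, 0],
  [0.064, -0.26, 0, 0, 0, 0, 0],
  [0.08, -0.325, 0, 0, 0, 0, 0],
  [0.096, -0.39, 0, 0, 0, 0, 0],
  [0.112, -0.455, 0, 0, 0, 0, 0],
  [0.128, -0.52, 0, 0, 0, 0, 0],
  [0.144, -0.585, 0, 0, 0, 0, 0],
  [0.16, -0.65, 0, 0, 0, 0, 0],
])

```text
clock: 3.95
tool_pos: [0.4537, 0.0174, 0.0332]
tool_rot: [-1.977, -2.441, 0.0]
ft_force: [-0.4, 1.3, 0.9]
grip_width: 0.044
grasp_force: 1.3
```

arm_command([
  [0.012, -0.045, 0, 0, 0, 0, 0],
  [0.024, -0.09, 0, 0, 0, 0, 0],
  [0.036, -0.135, 0, 0, 0, 0, 0],
  [0.048, -0.18, 0, 0, 0, 0, 0],
  [0.06, -0.225, 0, 0, 0, 0, 0],
  [0.072, -0.27, 0, 0, 0, 0, 0],
  [0.084, -0.315, 0, 0, 0, 0, 0],
  [0.09, -0.34, 0, 0, 0, 0, 0],
  [0.09, -0.34, 0, 0, 0, 0, 0],
])

```text
clock: 4.7
tool_pos: [0.4674, -0.0334, 0.0331]
tool_rot: [1.978, 2.441, 0.0]
ft_force: [-0.0, 0.0, -0.0]
grip_width: 0.0443
grasp_force: 0.0
```

```bash
python3 - <<'E'
from h import *
px,P=wcloud()
t=box(P,[.40,-.16,.040],[.54,.02,.052]); print(len(t),t.mean(0))
c=camera("scene"); Q=cloud(c); cv2.imwrite("pics/s2.png",cv2.resize(c["pixels"][170:310,230:410,::-1],None,fx=4,fy=4))
t=box(Q,[.40,-.16,.042],[.56,.0,.054]);t=np.ascontiguousarray(t[:,:2],dtype=np.float32); print(len(t),t.mean(0),cv2.minEnclosingCircle(t))
E
```

```text
8210 [ 0.47477417 -0.06304221  0.04613716]
57 [ 0.47850767 -0.05557169] ((0.47415027022361755, -0.08470751345157623), 0.07111361622810364)
```

View pics/s2.png

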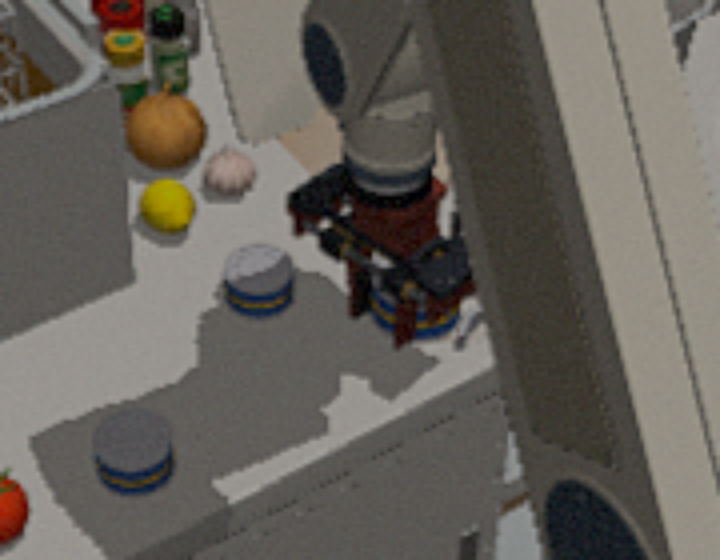

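The tin sits just ahead of the two fingers, at (415,310) in the crop, and is entering the holder straight. I'll continue slowly until it makes contact.

arm_command([
  [0.005, -0.02, 0, 0, 0, 0, 0],
  [0.01, -0.04, 0, 0, 0, 0, 0],
  [0.014, -0.06, 0, 0, 0, 0, 0],
  [0.018, -0.08, 0, 0, 0, 0, 0],
  [0.018, -0.08, 0, 0, 0, 0, 0],
])

```text
clock: 5.22
tool_pos: [0.4699, -0.0451, 0.0332]
tool_rot: [1.977, 2.441, 0.0]
ft_force: [0.4, -0.3, 0.3]
grip_width: 0.0442
grasp_force: 0.0
```

arm_command([
  [0.003, -0.013, 0, 0, 0, 0, 0],
  [0.005, -0.025, 0, 0, 0, 0, 0],
  [0.005, -0.025, 0, 0, 0, 0, 0],
])

```text
clock: 5.47
tool_pos: [0.4697, -0.0464, 0.0332]
tool_rot: [-1.976, -2.439, -0.001]
ft_force: [-0.4, 19.6, 4.1]
grip_width: 0.0443
grasp_force: 9.4
```

arm_command([
  [-0.02, 0.1, 0, 0, 0, 0, 0],
  [-0.04, 0.2, 0, 0, 0, 0, 0],
  [-0.06, 0.3, 0, 0, 0, 0, 0],
  [-0.06, 0.3, 0.25, 0, 0, 0, 0],
  [-0.06, 0.3, 0.5, 0, 0, 0, 0],
  [-0.06, 0.3, 0.75, 0, 0, 0, 0],
  [-0.06, 0.3, 0.99, 0, 0, 0, 0],
  [-0.06, 0.3, 0.99, 0, 0, 0, 0],
])

```text
clock: 6.13
tool_pos: [0.4653, -0.0035, 0.1877]
tool_rot: [1.971, 2.435, 0.01]
ft_force: [-0.0, 0.4, 0.7]
grip_width: 0.0439
grasp_force: 0.0
```

arm_command([
  [0, 0, 0.2, 0, 0, 0, 0],
  [0, 0, 0.4, 0, 0, 0, 0],
  [0, 0, 0.4, 0, 0, 0, 0],
])

```text
clock: 6.38
tool_pos: [0.4643, -0.0035, 0.2462]
tool_rot: [1.973, 2.436, 0.008]
ft_force: [1.6, 0.4, 0.4]
grip_width: 0.0439
grasp_force: 0.0
```

```bash
python3 - <<'E'
from h import *
px,P=wcloud(); cv2.imwrite("pics/w3.png",px[...,::-1])
c=camera("scene"); Q=cloud(c); R=c["pixels"][175:275,290:410,::-1]; 
cv2.imwrite("pics/s3.png",cv2.resize(R,None,fx=5,fy=5,interpolation=cv2.INTER_CUBIC))
for n,X in(("w",P),("s",Q)):
    t=box(X,[.40,-.132,.042],[.56,.0,.053]);t=np.ascontiguousarray(t[:,:2],dtype=np.float32); print(n,len(t),t.mean(0) if len(t) else 0,cv2.minEnclosingCircle(t) if len(t) else 0)
E
```

```text
w 3953 [ 0.48043022 -0.08967968] ((0.4806334674358368, -0.09045818448066711), 0.04221702739596367)
s 310 [ 0.4766949  -0.08908302] ((0.48034533858299255, -0.09013050049543381), 0.04408155381679535)
```

View pics/w3.png

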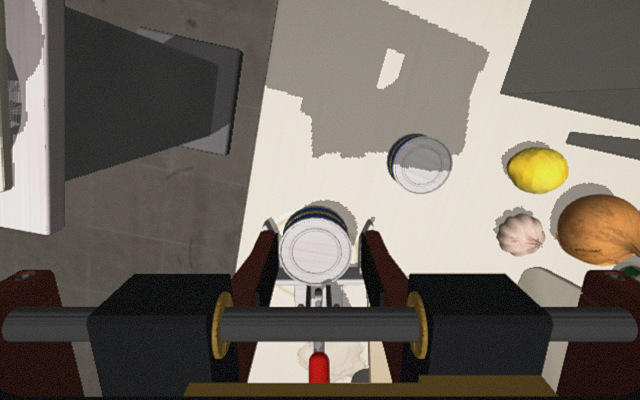

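View pics/s3.png

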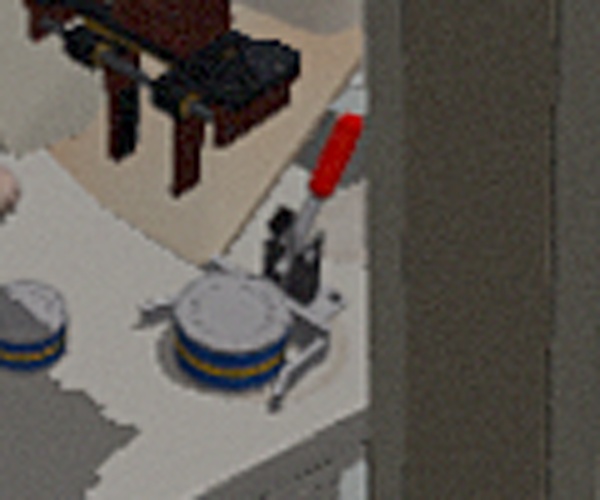

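The tin is home: centre (0.4805, -0.0903), within 1–2 mm of the predicted home position, and the push ended on a firm 20 N contact. The lever is at wrist (319,368), in line with the tool. Before placing the gripper behind the lever I'll check the clearance there.

```bash
python3 - <<'E'
from h import *
for n in("scene0.npz","top0.npz"):
    X=cloud(np.load(n))
    for lo,hi in(((.40,-.40,.17),(.64,-.04,.35)),((.45,-.34,.09),(.56,-.225,.3))):
        b=box(X,lo,hi); print(n,lo,len(b)); 
        if len(b):
            for a in np.arange(-.4,-.04,.06):
                k=b[(b[:,1]>a)&(b[:,1]<a+.06)]
                if len(k): print(round(a,2),len(k),k.min(0).round(3),k.max(0).round(3))
E
```

```text
scene0.npz (0.4, -0.4, 0.17) 528
-0.4 227 [ 0.592 -0.4    0.17 ] [ 0.64  -0.34   0.243]
-0.34 297 [ 0.598 -0.34   0.17 ] [ 0.639 -0.281  0.236]
-0.28 4 [ 0.634 -0.279  0.171] [ 0.64  -0.277  0.202]
scene0.npz (0.45, -0.34, 0.09) 18
-0.34 16 [ 0.55  -0.329  0.098] [ 0.56  -0.282  0.103]
-0.28 2 [ 0.556 -0.278  0.099] [ 0.557 -0.273  0.101]
top0.npz (0.4, -0.4, 0.17) 574
-0.4 319 [ 0.597 -0.4    0.171] [ 0.64  -0.34   0.243]
-0.34 255 [ 0.6  -0.34  0.17] [ 0.64  -0.285  0.238]
top0.npz (0.45, -0.34, 0.09) 23
-0.34 17 [ 0.555 -0.322  0.094] [ 0.56  -0.281  0.105]
-0.28 6 [ 0.505 -0.277  0.105] [ 0.559 -0.225  0.148]
```

A tub stands at x≥0.60, y<-0.28, up to z≈0.24. I'll turn the gripper 90° so its long side runs along the push direction, and close the jaws.

arm_command([
  [0.03, -0.15, 0, 0, 0, -0.04, -1],
  [0.06, -0.3, 0, 0, 0, -0.08, -1],
  [0.09, -0.45, 0, 0, 0, -0.12, -1],
  [0.12, -0.6, 0, 0, 0, -0.15, -1],
  [0.15, -0.75, 0, 0, 0, -0.19, -1],
  [0.18, -0.9, 0, 0, 0, -0.22, -1],
  [0.185, -0.915, 0, 0, 0, -0.25, -1],
])

```text
clock: 7.07
tool_pos: [0.4891, -0.1433, 0.2398]
tool_rot: [-2.765, -1.489, 0.003]
ft_force: [-0.9, 0.2, 0.4]
grip_width: 0.0017
grasp_force: 0.0
```

arm_command([
  [0.03, -0.15, 0, 0, 0, -0.04, -1],
  [0.06, -0.3, 0, 0, 0, -0.08, -1],
  [0.09, -0.45, 0, 0, 0, -0.12, -1],
  [0.12, -0.6, 0, 0, 0, -0.15, -1],
  [0.15, -0.75, 0, 0, 0, -0.19, -1],
  [0.18, -0.9, 0, 0, 0, -0.22, -1],
  [0.185, -0.915, 0, 0, 0, -0.25, -1],
  [0.185, -0.915, 0, 0, 0, -0.25, -1],
  [0.185, -0.915, 0, 0, 0, -0.25, -1],
])

```text
clock: 7.82
tool_pos: [0.5161, -0.2775, 0.2397]
tool_rot: [-3.122, -0.332, 0.004]
ft_force: [-0.2, 0.9, 0.3]
grip_width: 0.0006
grasp_force: 0.0
```

```bash
python3 - <<'E'
from h import *
for n in("top","scene"):
    c=camera(n); X=cloud(c); f=c["pixels"].astype(int); m=(f[...,0]>110)&(f[...,1]<60)&(f[...,2]<60)
    q=box(X[m],[.46,-.26,.08],[.55,-.1,.19]); print(n,len(q), q.mean(0).round(4) if len(q) else 0)
s=r.read_state(); print(s["tool_pos"],s["tool_rot"],s["grip_width"],s["joint_positions"])
E
```

```text
top 0 0
scene 13 [ 0.5006 -0.1989  0.1346]
[ 0.51635144 -0.27704484  0.24050892] [-3.12257978e+00 -3.33037709e-01  2.67874081e-03] 0.0004434979514090703 [-5.12797177e-01  3.68536426e-01  1.71793981e+00  8.08059388e-05
  1.05726134e+00  8.45453380e-01]
```

arm_command([
  [0.027, 0, -0.2, 0, 0, 0, -1],
  [0.027, 0, -0.4, 0, 0, 0, -1],
  [0.027, 0, -0.6, 0, 0, 0, -1],
  [0.027, 0, -0.69, 0, 0, 0, -1],
  [0.027, 0, -0.69, 0, 0, 0, -1],
  [0.027, 0, -0.69, 0, 0, 0, -1],
])

```text
clock: 8.42
tool_pos: [0.5207, -0.277, 0.1376]
tool_rot: [-3.123, -0.331, 0.002]
ft_force: [0.1, -0.3, 0.2]
grip_width: 0.0006
grasp_force: 0.0
```

arm_command([
  [-0.011, 0.052, 0, 0, 0, 0, -1],
  [-0.022, 0.104, 0, 0, 0, 0, -1],
  [-0.033, 0.156, 0, 0, 0, 0, -1],
  [-0.044, 0.208, 0, 0, 0, 0, -1],
  [-0.055, 0.26, 0, 0, 0, 0, -1],
  [-0.066, 0.312, 0, 0, 0, 0, -1],
])

```text
clock: 8.92
tool_pos: [0.5115, -0.2306, 0.1389]
tool_rot: [3.123, 0.33, 0.002]
ft_force: [1.4, -3.0, -0.9]
grip_width: 0.0001
grasp_force: 1.2
```

arm_command([
  [-0.01, 0.045, 0, 0, 0, 0, -1],
  [-0.02, 0.09, 0, 0, 0, 0, -1],
  [-0.03, 0.135, 0, 0, 0, 0, -1],
  [-0.04, 0.18, 0, 0, 0, 0, -1],
  [-0.05, 0.225, 0, 0, 0, 0, -1],
  [-0.06, 0.27, 0, 0, 0, 0, -1],
  [-0.069, 0.315, 0, 0, 0, 0, -1],
  [-0.078, 0.36, 0, 0, 0, 0, -1],
])

```text
clock: 9.58
tool_pos: [0.4987, -0.1759, 0.1377]
tool_rot: [-3.123, -0.328, 0.002]
ft_force: [0.0, -1.2, 1.2]
grip_width: 0.0005
grasp_force: 0.4
```

```bash
cat > lev.py <<'E'
from h import *
for n in("top","scene"):
    c=camera(n); X=cloud(c); f=c["pixels"].astype(int); m=(f[...,0]>110)&(f[...,1]<60)&(f[...,2]<60)
    q=box(X[m],[.44,-.26,.07],[.55,-.02,.19]); print(n,len(q))
    if len(q): print(q.mean(0).round(4),q.min(0).round(3),q.max(0).round(3))
E
python3 lev.py
```

```text
top 0
scene 1
[ 0.489  -0.149   0.1662] [ 0.489 -0.149  0.166] [ 0.489 -0.149  0.166]
```

arm_command([
  [-0.01, 0.045, 0, 0, 0, 0, -1],
  [-0.02, 0.09, 0, 0, 0, 0, -1],
  [-0.03, 0.135, 0, 0, 0, 0, -1],
  [-0.035, 0.165, 0, 0, 0, 0, -1],
  [-0.035, 0.165, 0, 0, 0, 0, -1],
  [-0.035, 0.165, 0, 0, 0, 0, -1],
])

```text
clock: 10.18
tool_pos: [0.4942, -0.152, 0.1382]
tool_rot: [3.124, 0.33, 0.0]
ft_force: [0.4, 0.5, -0.4]
grip_width: 0.0005
grasp_force: 0.0
```

```bash
python3 lev.py
```

```text
top 0
scene 6
[ 0.4818 -0.1108  0.1568] [ 0.478 -0.119  0.153] [ 0.489 -0.107  0.16 ]
```

The lever has snapped ahead of the fingers and contact force is zero. I'll retreat and check.

arm_command([
  [0.02, -0.1, 0, 0, 0, 0, -1],
  [0.04, -0.2, 0, 0, 0, 0, -1],
  [0.06, -0.3, 0, 0, 0, 0, -1],
  [0.06, -0.3, 0.25, 0, 0, 0, -1],
  [0.06, -0.3, 0.5, 0, 0, 0, -1],
  [0.06, -0.3, 0.75, 0, 0, 0, -1],
  [0.06, -0.3, 0.9, 0, 0, 0, -1],
  [0.06, -0.3, 0.9, 0, 0, 0, -1],
])

```text
clock: 10.95
tool_pos: [0.5061, -0.1997, 0.2788]
tool_rot: [3.12, 0.326, 0.013]
ft_force: [0.7, -0.9, 0.7]
grip_width: 0.0004
grasp_force: 0.0
```

arm_command([
  [-0.2, -0.2, 0, 0, 0, 0, -1],
  [-0.4, -0.4, 0, 0, 0, 0, -1],
  [-0.6, -0.6, 0, 0, 0, 0, -1],
  [-0.7, -0.8, 0, 0, 0, 0, -1],
  [-0.7, -0.95, 0, 0, 0, 0, -1],
  [-0.7, -0.95, 0, 0, 0, 0, -1],
  [-0.7, -0.95, 0, 0, 0, 0, -1],
])

```text
clock: 11.53
tool_pos: [0.3975, -0.3411, 0.2724]
tool_rot: [-3.124, -0.323, 0.001]
ft_force: [0.6, 0.7, 0.7]
grip_width: 0.0002
grasp_force: 0.0
```

```bash
python3 lev.py; python3 - <<'E'
from h import *
c=camera("scene"); d=camera("top")
a=cv2.resize(c["pixels"][175:300,240:400,::-1],(800,600),interpolation=cv2.INTER_CUBIC)
cv2.imwrite("pics/fin.png",a)
X=cloud(c); t=box(X,[.40,-.132,.042],[.56,.0,.053]);t=np.ascontiguousarray(t[:,:2],dtype=np.float32); print(len(t),cv2.minEnclosingCircle(t))
E
```

```text
top 17
[ 0.4898 -0.1172  0.1544] [ 0.484 -0.129  0.144] [ 0.495 -0.108  0.161]
scene 18
[ 0.4822 -0.1126  0.1534] [ 0.477 -0.129  0.138] [ 0.491 -0.105  0.159]
299 ((0.47756433486938477, -0.08797489106655121), 0.04378426820039749)
```

View pics/fin.png

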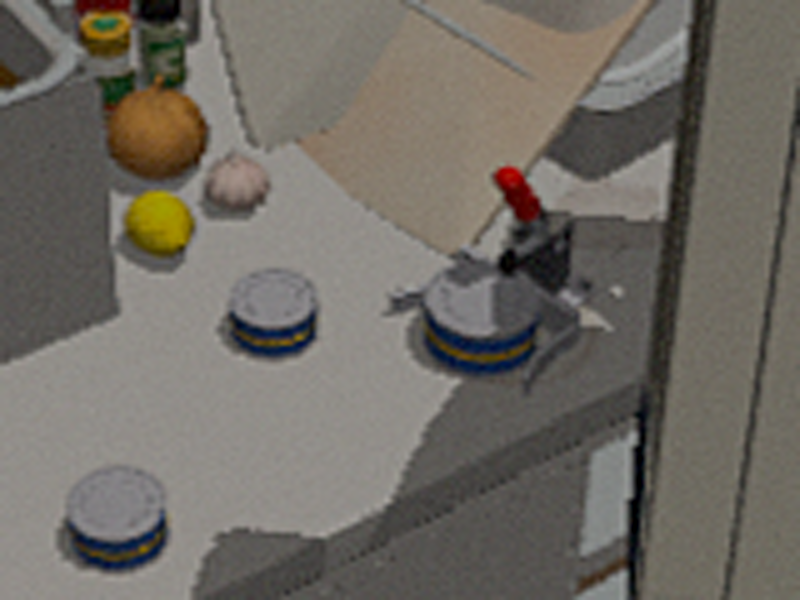

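The final view shows the lever over at (515,190) and the foot on the lid at about (510,262); the other items look undisturbed. I'll check that the tin didn't shift between the two views.

```bash
python3 - <<'E'
from h import *
a=cv2.imread("pics/s3.png").astype(int); R=camera("scene")["pixels"][175:275,290:410,::-1]
b=cv2.resize(np.ascontiguousarray(R),None,fx=5,fy=5,interpolation=cv2.INTER_CUBIC).astype(int)
for im in(a,b):
    m=((im[...,0]-im[...,2])>35); m[:,:140]=0; m[:280]=0; m[:,330:]=0
    v,u=np.nonzero(m); print(len(u),(u.mean()/5).round(2),(v.mean()/5).round(2),(np.percentile(u,[1,99])/5).round(2),(np.percentile(v,99)/5).round(2))
E
```

```text
1922 46.27 73.08 [36.4  56.36] 77.4
1703 46.04 73.18 [36.6 55.6] 77.4
```

```bash
python3 -c "
from workcell import order
print(order.close_job())"
```

```text
the job is handed in; nothing more can be done
None
```

The 84 mm tin is pushed home against the back stop and the clamp has snapped shut with its foot on the lid; the job was handed in at about 12 s on the robot's clock, but no verdict came back.

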